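Find the gap of a painting stand with a four-leaf gauge

TASK

Find out which leaf fits the painting stand on the green mat: take the leaf gauge from the easel and try its leaves upright in the stand's gap, one by one from the thinnest up, pushing each well in, until one binds when gently pressed on the gap. Then put the thickest leaf that went in fully home in the gap and leave the gauge standing there, without disturbing the jar, the tree or the brush pot.

Things in the scene. Friction and masses are not known exactly. Their poses are not given: they have to be found in the camera images.
- grip (a point): centre of the gauge's wooden grip, 24 (x) x 26 (y) x 46 (z) mm. Gauge axes: x along the bar from thin to thick leaves, z from the leaves up through the grip. The bar under the grip is 134 (x) x 18 (y) x 16 (z) mm, its underside 39 mm below this point; the four leaves hang from it, 16 mm wide (y), 28 mm long, feet 67 mm below this point
- leaf1 (a point): middle of the foot of the yellow leaf, 4 mm thick along gauge x; at x = -57 mm from the grip
- leaf2 (a point): middle of the foot of the green leaf, 8 mm thick; at x = -19 mm
- leaf3 (a point): middle of the foot of the blue leaf, 12 mm thick; at x = +19 mm
- leaf4 (a point): middle of the foot of the red leaf, 16 mm thick; at x = +57 mm
- gauge: the whole gauge; origin mid-way between the leaf feet, 67 mm below the grip's centre along its z. Loose, 105 to 210 g, 90 mm tall. At the start it leans in the easel, its z tipped 35 degrees from vertical towards the robot side, its x level
- easel: fixed easel, base 90 (x) x 150 (y) x 10 mm, origin under it; a white board 150 mm long leans 35 degrees towards the robot and holds the gauge on its far side: leaf feet on a ledge, bar against the board, grip wholly above the board's upper edge. Pull the gauge out along its own z
- gap (a point): middle of the gap of the stand to be measured, at the level of the cheeks' tops, 72 mm above the table; z up, y across the gap. Gap width unknown: 2 mm wider than one of the 4, 8 and 12 mm leaves. The gap is open at the top and both ends, 60 mm deep. A leaf is fully home when the bar's underside rests on the cheeks
- mat: green cutting mat, 240 x 250 mm; origin at its centre. On it, fixed, square with it and centred, is the stand to be measured: dark base 80 (x) x 110 (y) x 12 mm, two upright white cheeks each 50 (x) x 12 (y) x 60 mm, the gap between them. Two like stands with other gaps wait beyond the mat's far side, 270 mm from its centre: not to be used
- jar_mid (a point): blue paint jar with a white lid, 52 mm diameter, 75 mm tall, loose; point at its middle. Leave alone
- tree_mid (a point): white wooden fir tree standing on a small block, 36 x 60 mm in plan, about 100 mm tall, loose; point 50 mm above the table. Leave alone
- pot_mid (a point): blue brush pot, 68 mm diameter, brushes up to 171 mm above the table, loose; point 82.5 mm above the table. Leave alone
There are look-alikes about, which are no part of the job. What is shaped like the gauge but black or turquoise is not meant.

How it is judged:
By the outcome, as a careful person would: the job done as asked, in the order asked, and still so for the second after the job is handed in, with the robot touching nothing.
It also fails if it takes over 61 s, if anything falls off the work surface, if the arm or the gripper's body presses on something with over 40 N, if the wrist force passes 120 N, or if a joint passes its speed limit or range.

ROBOT

A 6-joint arm with a two-finger parallel gripper is mounted at the origin on the work surface. World frame = base frame: x ahead of the robot, y to its left, z up, the work surface at z = 0. Lengths are in mm, angles in degrees, forces in N, time in s.
With the tool pointing down it reaches from about 300 to 775 mm from the base axis. Payload 14.6 kg.
Tool frame: the origin (TCP) lies between the finger pads; the fingertips stand 11 mm ahead of it and the grasp point (between the pads) lies 8 mm behind it (r.tips_ahead is the distance from the TCP to the fingertips, in mm); z points along the fingers, y is the line along which they close (so a half turn about z gives the same grasp; the last joint's range is limited). The gripper opens to 94 mm and grips with 3 to 60 N. Pads are 16 mm wide; open, the fingers measure 119 mm over their backs; the gripper's body (75 mm by 177 mm) begins 78 mm behind the grasp point.
Start: joints at [62.876, 17.183, 87.147, -0, 75.671, -3.816], TCP at [217.616, 505.106, 216.446] pointing down, gripper open.
Joint ranges: [-173.82, 173.82], [-45.26, 126.66], [13.44, 144.39], [-59.66, 239.66], [0, 175.72], [-146.38, 146.38]. Speed limits (degrees/s): [127.2, 127.2, 147.25, 180, 180, 180].

INTERFACE

Orientations are given as a 3x3 rotation matrix whose columns are the frame's x, y, z axes.
In Python, from bench import monitor, viewer, r gives the robot as it stands.
- The arm moves only by the shell command python3 -m inch 'ROWS' [FORCE]. ROWS is text: rows parted by semicolons, each of 7 numbers parted by spaces: the shift along the tool's x, y, z in units of 0.03 m (1.0 is 0.03 m), then the turn, a rotation vector about the tool's x, y, z in units of 5 degrees (1.0 is 5 degrees), then the closure, from -1 (fully open) to 1 (shut). A call has 1 to 5 rows; each row shifts and turns the commanded pose from where the row before left it, along the tool's axes as they then stand; what a row does not reach is not made up. A row lasts 1/12 s, in which the tool goes at most 41.7 mm and 7.16 degrees, less where a joint would pass 70% of its speed; a pose out of reach is approached as far as the arm can. A call with a number of a shift or a turn outside -1 to 1 is refused whole. A call with a gripper value outside its range is refused whole. The fingers move at their own pace and stop on an object; FORCE is the grip in N (left out, the last holds). Time passes only in rows, so rows that do not move let the fingers close. It gives the time, the measured TCP pose, the force, the opening and the grip force at its end, in the units of the state.
- monitor.get_obs(): the state, without advancing time (a new reading comes with each control period).
- viewer.snapshot(name): name is "side" or "top" or "wrist"; returns a dict with "color" (480x640x3 uint8, blue, green, red), "mtx" (3x3 intrinsics, pixels), "R" (3x3) and "t" (3): a world point X has camera coordinates R X + t. Camera axes: x right, y down, z forward; pixel columns grow to the right and rows downward; lengths in mm; the calibration is good to about 2 mm. A picture is of the moment at which its call begins. There is no depth.
- r.job_done(): hands the job in; it is judged then, once.
The state is a dict: "t": time; "joints": joint angles; "dq": joint speeds; "joint_efforts": joint torques, N m; "position": TCP position; "eef_rot": TCP orientation; "contact_force": force on the tool from outside, world axes, zero at the start; "moment": the same for the moment, N m; "opening": opening from 0.0 (shut) to 1.0 (fully open); "grasp_force": force on a finger pad.
Only numpy, scipy, OpenCV 4.12 (cv2) and the standard library are available. Lean on these libraries where they do the work, as an engineer would, in place of code of your own. Each camera call takes 0.05 s, during which the arm holds its last target. There are 200 camera calls.

## Working session

There is one attempt and no reset: what is moved stays moved. The work goes in short steps, Python scripts to look and compute and a shell command to move; the robot and the scene stay as the last step left them, time stands still between calls to the robot, and variables do not carry over. Pictures are saved under pics/ and viewed, at most 10 in all, crops included, and the job is handed in when it is done.

```bash
ls; mkdir -p pics; python3 - <<'E'
from bench import monitor, viewer, r
import cv2,numpy as np
for n in ("side","top"):
    s=viewer.snapshot(n); cv2.imwrite(f"pics/{n}0.png",s["color"]); np.savez(f"pics/{n}0.npz",**s)
    print(n,s["mtx"].tolist(),(-s["R"].T@s["t"]).round(0),s["R"].round(3).tolist())
o=monitor.get_obs(); print(o)
E
```

```text
pics
side [[514.9007966050333, 0.0, 324.48045582601384], [0.0, 514.9007966050333, 228.3973149545656], [0.0, 0.0, 1.0]] [ 422. -857.  797.] [[0.984, -0.177, 0.003], [-0.107, -0.606, -0.788], [0.142, 0.775, -0.616]]
top [[513.1781879572417, 0.0, 322.9468768596977], [0.0, 513.1781879572417, 235.76355121339188], [0.0, 0.0, 1.0]] [ 344.  -11. 1265.] [[-0.001, -1.0, -0.001], [-0.983, 0.001, -0.185], [0.185, 0.001, -0.983]]
{'t': 0.1, 'joints': array([ 6.28743508e+01,  1.72116313e+01,  8.71762817e+01, -5.24060615e-04,
        7.56712198e+01, -3.81549596e+00]), 'dq': array([ 0.03775462, -0.03898632, -0.06754402,  0.09902619, -0.01627799,
        0.00890639]), 'joint_efforts': array([ 9.63531529e-04, -5.32637930e+01, -3.53288198e+01,  7.10535957e-02,
        2.33821169e-02, -9.21742981e-05]), 'position': array([217.53775886, 504.90527404, 215.95426674]), 'eef_rot': array([[-9.18377157e-01,  3.95705930e-01, -4.62673525e-04],
       [ 3.95706196e-01,  9.18376696e-01, -9.22582870e-04],
       [ 5.98370704e-05, -1.03036181e-03, -9.99999467e-01]]), 'contact_force': array([-0.11818474,  0.00277771, -0.17144348]), 'moment': array([ 0.0275356 , -0.00206775, -0.02646186]), 'grasp_force': 0.0, 'opening': 1.003854376747748}
```

View pics/side0.png

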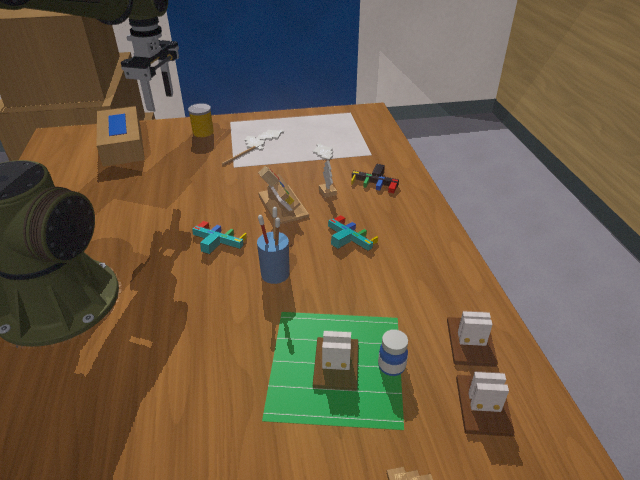

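View pics/top0.png

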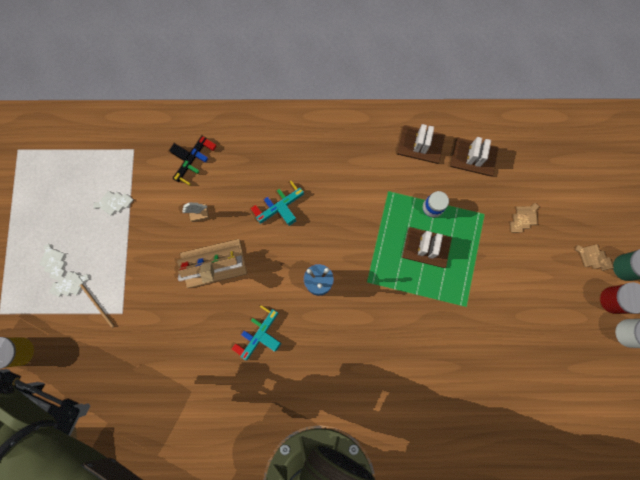

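The side view shows the easel with the gauge at about (283,195), the stand at (337,352), the jar at (393,352), the pot at (274,258) and the tree at (328,178). In the top view the easel is at (210,262), the stand at (430,246), the pot at (319,279), the jar at (436,203) and the tree at (194,210). I'll zoom in on the easel and the stand.

```bash
cat > h.py <<'E'
import numpy as np,cv2
def load(n): return dict(np.load(f"pics/{n}.npz"))
def ray(s,u,v):
    d=s["R"].T@np.linalg.solve(s["mtx"],[u,v,1.]); return -s["R"].T@s["t"],d/np.linalg.norm(d)
def plane(s,u,v,z):
    c,d=ray(s,u,v); return c+d*(z-c[2])/d[2]
def tri(s1,p1,s2,p2):
    A=[];b=[]
    for s,p in((s1,p1),(s2,p2)):
        c,d=ray(s,*p);P=np.eye(3)-np.outer(d,d);A.append(P);b.append(P@c)
    x=np.linalg.lstsq(np.vstack(A),np.hstack(b),rcond=None)[0]
    return x
def proj(s,X):
    c=s["R"]@X+s["t"];p=s["mtx"]@c;return p[:2]/p[2]
E
python3 - <<'E'
from h import *
s,t=load("side0"),load("top0")
def crop(im,x,y,w,h,f): return cv2.resize(im[y:y+h,x:x+w],None,fx=f,fy=f,interpolation=cv2.INTER_CUBIC)
a=crop(s["color"],245,155,70,70,4.2);b=crop(t["color"],170,230,90,70,4.2)
c=crop(s["color"],305,320,70,70,4.2);d=crop(t["color"],390,210,90,70,4.2)
o=np.vstack([np.hstack([a,b]),np.hstack([c,d])]);print(o.shape);cv2.imwrite("pics/z1.png",o)
# mat mask
for n,q in(("top",t),("side",s)):
    hsv=cv2.cvtColor(q["color"],cv2.COLOR_BGR2HSV)
    m=cv2.inRange(hsv,(50,150,60),(75,255,255));cs,_=cv2.findContours(m,0,2);k=max(cs,key=cv2.contourArea)
    (cx,cy),sz,ang=cv2.minAreaRect(k)
    box=cv2.approxPolyDP(cv2.convexHull(k),6,True)[:,0]
    P=np.array([plane(q,*p,2) for p in box.astype(float)]);print(n,P.round(0).tolist(),P.mean(0))
E
```

```text
(588, 672, 3)
top [[650.0, -360.0, 2.0], [627.0, -396.0, 2.0], [414.0, -333.0, 2.0], [431.0, -297.0, 2.0]] [ 530.72446027 -346.35037543    2.        ]
side [[412.0, -339.0, 2.0], [422.0, -298.0, 2.0], [654.0, -350.0, 2.0], [641.0, -397.0, 2.0]] [ 532.27975149 -345.87553156    2.        ]
```

View pics/z1.png

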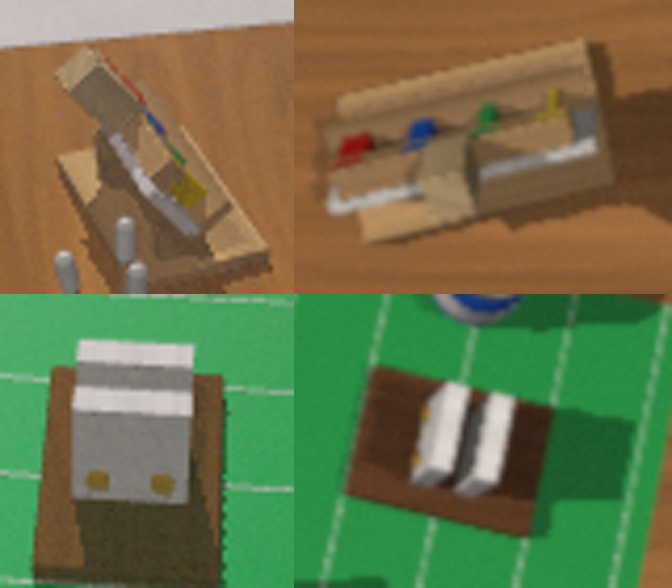

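The crops show the grip block centred near side px (268,176) and top px (207,274). The leaf order is red to the left (+y) and yellow to the right. The cheeks run roughly along world x, tilted to the right. Next I'll triangulate.

```bash
python3 - <<'E'
from h import *
s,t=load("side0"),load("top0")
g=tri(s,(268.3,176),t,(207.4,274));print("grip",g,proj(s,g),proj(t,g))
for n,q in(("top",t),("side",s)):
    hsv=cv2.cvtColor(q["color"],cv2.COLOR_BGR2HSV)
    m=cv2.inRange(hsv,(50,150,40),(75,255,255));m=cv2.morphologyEx(m,cv2.MORPH_CLOSE,np.ones((7,7)))
    cs,_=cv2.findContours(m,0,2);k=max(cs,key=cv2.contourArea)
    box=cv2.approxPolyDP(cv2.convexHull(k),8,True)[:,0]
    P=np.array([plane(q,*p,2) for p in box.astype(float)]);print(n,P.round(0).tolist(),P.mean(0).round(1))
# cheeks' tops top view corners (zoom coords) 
z=lambda x,y:(390+(x-294)/4.2,210+(y-294)/4.2)
for p in((442,382),(468,388),(488,392),(515,396),(452,470),(490,478)): print(p,plane(t,*z(*p),72).round(1))
w=lambda x,y:(305+x/4.2,320+(y-294)/4.2)
for p in((78,341),(193,345),(78,362),(194,364),(73,388),(192,392),(72,409),(191,414)):print(p,plane(s,*w(*p),72).round(1))
for n,q,p in(("jar",t,(437,201)),):print(n,plane(q,*p,75).round(0))
print("pot",tri(s,(274,243),t,(318,279)).round(0),plane(s,274,241,100).round(0),plane(t,319,281,100).round(0))
print("jar side lid",plane(s,394,339,75).round(0))
# easel base corners at z=10 in top zoom
e=lambda x,y:(170+(x-294)/4.2,230+y/4.2)
for p in((338,100),(585,40),(613,183),(365,240)):print("base",plane(t,*e(*p),10).round(0))
# easel board top edge line direction
a=plane(t,*e(330,208),90);b=plane(t,*e(595,148),90);print("board",a,b,np.degrees(np.arctan2(*(b-a)[:2])))
E
```

```text
grip [477.66395947 252.36724275 102.74925353] [267.21452947 176.22245151] [207.39261235 272.77586199]
top [[695.0, -179.0, 2.0], [635.0, -414.0, 2.0], [409.0, -357.0, 2.0], [468.0, -121.0, 2.0]] [ 551.9 -267.8    2. ]
side [[696.0, -175.0, 2.0], [638.0, -413.0, 2.0], [408.0, -356.0, 2.0], [472.0, -152.0, 2.0]] [ 553.8 -273.9    2. ]
(442, 382) [ 580.  -252.8   72. ]
(468, 388) [ 576.5 -267.3   72. ]
(488, 392) [ 574.2 -278.5   72. ]
(515, 396) [ 571.9 -293.6   72. ]
(452, 470) [ 529.8 -256.5   72. ]
(490, 478) [ 525.2 -277.5   72. ]
(78, 341) [ 533.2 -242.7   72. ]
(193, 345) [ 581.8 -253.6   72. ]
(78, 362) [ 531.1 -254.2   72. ]
(194, 364) [ 579.9 -264.    72. ]
(73, 388) [ 526.5 -267.7   72. ]
(192, 392) [ 575.8 -278.7   72. ]
(72, 409) [ 524.2 -278.7   72. ]
(191, 414) [ 572.8 -290.    72. ]
jar [ 652. -283.   75.]
pot [466.   1.  91.] [469.  -3. 100.] [459.  -1. 100.]
jar side lid [ 653. -285.   75.]
base [535. 342.  10.]
base [571. 197.  10.]
base [486. 179.  10.]
base [453. 322.  10.]
board [463.67939017 320.72994399  90.        ] [496.46732814 176.95638705  90.        ] 167.1532506487014
```

```bash
cat >> h.py <<'E'
from scipy.spatial.transform import Rotation as Ro
def rows(Rt,pt,n=None,closed=None):
    """equal screw rows from the measured pose to target"""
    from bench import monitor
    o=monitor.get_obs();R0,p0=o["eef_rot"],o["position"]
    w=Ro.from_matrix(R0.T@Rt).as_rotvec();d=R0.T@(np.asarray(pt)-p0)
    n=n or max(1,int(np.ceil(max(np.abs(w).max()/np.radians(5),np.abs(d).max()/30)*1.05)))
    Rs=Ro.from_rotvec(w/n).as_matrix();A=np.zeros((3,3));M=np.eye(3)
    for k in range(n):A+=M;M=M@Rs
    p=np.linalg.solve(A,d)
    print("n",n,"shift",(p/30).round(3),"turn",(np.degrees(w)/n/5).round(3),"total",d.round(1),np.degrees(w).round(2))
def gaugeR(yaw,tip):
    """gauge axes: x level at yaw (0: world +y), z tipped towards robot"""
    a,b=np.radians([yaw,tip]);gx=np.array([-np.sin(a),np.cos(a),0]);h=np.array([-np.cos(a),-np.sin(a),0])
    gz=np.sin(b)*h+np.cos(b)*np.array([0,0,1.]);return np.c_[gx,np.cross(gz,gx),gz]
def toolR(G): return np.c_[G[:,1],G[:,0],-G[:,2]]
E
python3 - <<'E'
from h import *
T=toolR(gaugeR(13.4,35));print(T,np.linalg.det(T))
rows(T,np.array([478,252,103])-130*T[:,2])
E
```

```text
[[-0.79685135 -0.2317479   0.55796132]
 [-0.18983677  0.97277588  0.13292514]
 [-0.57357644  0.         -0.81915204]] 0.9999999999999999
n 10 shift [-0.726 -0.834  0.199] turn [-0.225 -0.676 -0.711] total [-279.5 -173.8    6.6] [-11.26 -33.8  -35.53]
```

```bash
python3 -m inch '-.73 -.83 .2 -.22 -.68 -.71 -1;-.73 -.83 .2 -.22 -.68 -.71 -1;-.73 -.83 .2 -.22 -.68 -.71 -1;-.73 -.83 .2 -.22 -.68 -.71 -1;-.73 -.83 .2 -.22 -.68 -.71 -1' 40; python3 -m inch '-.73 -.83 .2 -.22 -.68 -.71 -1;-.73 -.83 .2 -.22 -.68 -.71 -1;-.73 -.83 .2 -.22 -.68 -.71 -1;-.73 -.83 .2 -.22 -.68 -.71 -1;-.73 -.83 .2 -.22 -.68 -.71 -1'; python3 -m inch '0 0 0 0 0 0 -1;0 0 0 0 0 0 -1;0 0 0 0 0 0 -1'
python3 - <<'E'
from h import *
from bench import viewer
T=toolR(gaugeR(13.4,35))
rows(T,np.array([478,252,103])-130*T[:,2])
s=viewer.snapshot("wrist");np.savez("pics/w1.npz",**s);cv2.imwrite("pics/w1.png",s["color"])
print(s["mtx"][0,0],proj(s,np.array([478,252,103.])),(-s["R"].T@s["t"]).round())
E
```

```text
t: 0.52
position: [290.6, 354.1, 196.2]
eef_rot: [[-0.948, 0.083, 0.307], [0.093, 0.995, 0.019], [-0.304, 0.046, -0.951]]
contact_force: [0.9, 0.6, -0.1]
opening: 0.999
grasp_force: 0.0
t: 0.93
position: [407.3, 234.4, 210.9]
eef_rot: [[-0.793, -0.233, 0.564], [-0.194, 0.972, 0.13], [-0.578, -0.007, -0.816]]
contact_force: [0.5, 1.7, -0.3]
opening: 1.001
grasp_force: 0.0
t: 1.18
position: [406.6, 235.9, 210.6]
eef_rot: [[-0.796, -0.228, 0.56], [-0.189, 0.974, 0.129], [-0.575, -0.003, -0.818]]
contact_force: [0.1, 0.8, 0.0]
opening: 1.0
grasp_force: 0.0
n 1 shift [ 0.058 -0.028  0.004] turn [-0.055  0.017 -0.013] total [ 1.7 -0.8  0.1] [-0.28  0.09 -0.06]
364.9907615589031 [320.2541071  233.81809241] [257. 200. 308.]
```

View pics/w1.png

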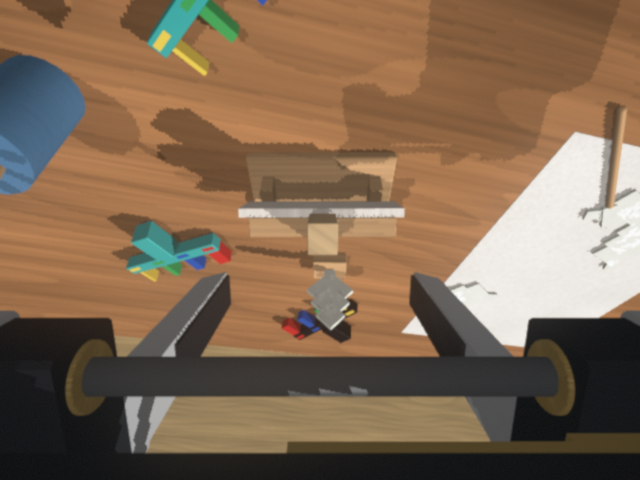

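The wrist view shows the board's edge on row 212 across cols 238–405 and the bar across cols 248–396. The grip block is at cols 308–340, rows 213–255, so its centre is about 3 px right of the prediction. I'll shift +2 mm in y and go in.

```bash
python3 -m inch '.06 .06 .9 -.06 0 0 -1;0 0 .9 0 0 0 -1;0 0 .9 0 0 0 -1;0 0 .9 0 0 0 -1'; python3 -m inch '0 0 .43 0 0 0 -1;0 0 .43 0 0 0 -1;0 0 0 0 0 0 -1;0 0 0 0 0 0 -1'
python3 - <<'E'
from h import *
from bench import viewer
im=[]
for n,(x,y) in(("side",(225,120)),("wrist",(220,150))):
    s=viewer.snapshot(n);np.savez(f"pics/{n}2.npz",**s)
    im.append(cv2.resize(s["color"][y:y+100,x:x+100] if n=="side" else s["color"][y:y+200,x:x+200],(400,400),interpolation=cv2.INTER_CUBIC))
cv2.imwrite("pics/z2.png",np.hstack(im))
E
```

```text
t: 1.57
position: [465.3, 253.2, 120.2]
eef_rot: [[-0.795, -0.235, 0.559], [-0.191, 0.972, 0.136], [-0.575, 0.001, -0.818]]
contact_force: [-0.0, 0.8, 1.2]
opening: 1.003
grasp_force: 0.0
t: 1.9
position: [479.1, 255.9, 99.7]
eef_rot: [[-0.796, -0.234, 0.558], [-0.191, 0.972, 0.134], [-0.574, 0.0, -0.819]]
contact_force: [-0.3, 0.1, -0.4]
opening: 1.002
grasp_force: 0.0
```

View pics/z2.png

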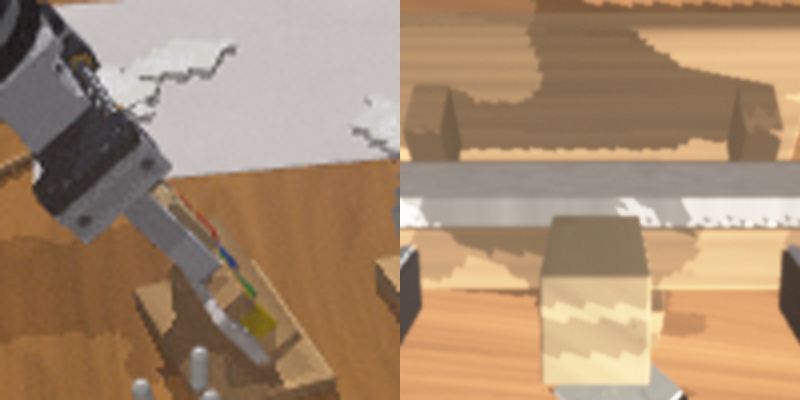

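The grip sits centred between the fingers and nothing is touching it. I'll close on it.

```bash
python3 -m inch '-.05 0 0 0 0 0 1;0 0 0 0 0 0 1;0 0 0 0 0 0 1;0 0 0 0 0 0 1;0 0 0 0 0 0 1' 50;python3 -m inch '0 0 0 0 0 0 1;0 0 0 0 0 0 1;0 0 0 0 0 0 1'
```

```text
t: 2.42
position: [481.1, 255.3, 101.4]
eef_rot: [[-0.795, -0.233, 0.56], [-0.19, 0.973, 0.134], [-0.576, 0.0, -0.818]]
contact_force: [-0.2, 0.4, 0.6]
opening: 0.679
grasp_force: 0.0
t: 2.67
position: [481.1, 255.2, 101.1]
eef_rot: [[-0.795, -0.233, 0.56], [-0.19, 0.973, 0.134], [-0.576, 0.0, -0.818]]
contact_force: [-0.4, -0.2, -0.3]
opening: 0.468
grasp_force: 0.0
```

```bash
python3 -m inch '0 0 0 0 0 0 1;0 0 0 0 0 0 1;0 0 0 0 0 0 1;0 0 0 0 0 0 1' 50;python3 -m inch '0 0 0 0 0 0 1;0 0 0 0 0 0 1'
```

```text
t: 3.0
position: [481.1, 255.3, 101.1]
eef_rot: [[-0.795, -0.233, 0.56], [-0.19, 0.973, 0.134], [-0.576, 0.0, -0.818]]
contact_force: [-0.4, -0.4, -0.7]
opening: 0.253
grasp_force: 50.0
t: 3.17
position: [481.1, 255.3, 101.1]
eef_rot: [[-0.795, -0.233, 0.56], [-0.19, 0.973, 0.134], [-0.576, 0.0, -0.818]]
contact_force: [-0.5, 0.6, 0.7]
opening: 0.251
grasp_force: 50.0
```

Gripped at 23.6 mm. Now I'll pull it out along its own z.

```bash
python3 -m inch '0 0 -.4 0 0 0 1;0 0 -.8 0 0 0 1;0 0 -.9 0 0 0 1;0 0 -.9 0 0 0 1;0 0 -.9 0 0 0 1'
python3 - <<'E'
from h import *
rows(toolR(gaugeR(0,0)),np.array([490,20,290]))
E
```

```text
t: 3.58
position: [414.5, 239.2, 197.1]
eef_rot: [[-0.796, -0.233, 0.559], [-0.191, 0.973, 0.134], [-0.574, 0.0, -0.819]]
contact_force: [-0.0, -0.5, -1.6]
opening: 0.253
grasp_force: 50.0
n 9 shift [-0.285 -0.835 -0.281] turn [0.092 0.775 0.29 ] total [ -71.7 -230.7  -63.2] [ 4.13 34.89 13.04]
```

```bash
python3 -m inch '-.28 -.83 -.28 .09 .78 .29 1;-.28 -.83 -.28 .09 .78 .29 1;-.28 -.83 -.28 .09 .78 .29 1;-.28 -.83 -.28 .09 .78 .29 1;-.28 -.83 -.28 .09 .78 .29 1';python3 -m inch '-.28 -.83 -.28 .09 .78 .29 1;-.28 -.83 -.28 .09 .78 .29 1;-.28 -.83 -.28 .09 .78 .29 1;-.28 -.83 -.28 .09 .78 .29 1'
python3 - <<'E'
from h import *
G=gaugeR(-14.2,0)
rows(toolR(G),np.array([552.5,-267,72+35+67-4])+57*G[:,0])
E
```

```text
t: 4.0
position: [456.0, 118.7, 252.6]
eef_rot: [[-0.96, -0.104, 0.262], [-0.095, 0.994, 0.047], [-0.265, 0.02, -0.964]]
contact_force: [0.9, -0.1, -2.5]
opening: 0.251
grasp_force: 50.0
t: 4.33
position: [490.1, 20.2, 289.5]
eef_rot: [[-1.0, 0.001, -0.006], [0.001, 1.0, 0.001], [0.006, 0.001, -1.0]]
contact_force: [0.7, 0.5, -2.7]
opening: 0.25
grasp_force: 50.0
n 9 shift [-0.379 -0.825  0.441] turn [ 0.001 -0.007  0.314] total [ -77.4 -232.   118.7] [ 0.04 -0.32 14.13]
```

```bash
python3 -m inch '-.38 -.82 0 0 0 .31 1;-.38 -.82 0 0 0 .31 1;-.38 -.82 0 0 0 .31 1;-.38 -.82 0 0 0 .31 1;-.38 -.82 .79 0 0 .31 1';python3 -m inch '-.38 -.82 .79 0 0 .31 1;-.38 -.82 .79 0 0 .31 1;-.38 -.82 .79 0 0 .31 1;-.38 -.82 .79 0 0 .31 1'; python3 -m inch '0 0 0 0 0 0 1;0 0 0 0 0 0 1;0 0 0 0 0 0 1'
python3 - <<'E'
from h import *
from bench import viewer
G=gaugeR(-14.2,0)
rows(toolR(G),np.array([552.5,-267,72+35+67-4])+57*G[:,0])
im=[]
for n,(x,y) in(("side",(275,260)),("wrist",(120,90))):
    s=viewer.snapshot(n);np.savez(f"pics/{n}3.npz",**s)
    im.append(cv2.resize(s["color"][y:y+133,x:x+133] if n=="side" else s["color"][y:y+400,x:x+400],(400,400),interpolation=cv2.INTER_CUBIC))
cv2.imwrite("pics/z3.png",np.hstack(im))
E
```

```text
t: 4.75
position: [541.7, -105.8, 268.1]
eef_rot: [[-0.991, 0.136, 0.004], [0.136, 0.991, -0.0], [-0.004, 0.0, -1.0]]
contact_force: [0.3, 1.3, -0.5]
opening: 0.253
grasp_force: 50.0
t: 5.08
position: [567.6, -210.1, 168.3]
eef_rot: [[-0.97, 0.242, -0.003], [0.242, 0.97, 0.002], [0.003, 0.001, -1.0]]
contact_force: [0.4, 0.4, -2.3]
opening: 0.251
grasp_force: 50.0
t: 5.33
position: [567.7, -208.6, 170.3]
eef_rot: [[-0.971, 0.241, -0.002], [0.241, 0.971, 0.001], [0.003, 0.001, -1.0]]
contact_force: [1.0, -0.1, -1.4]
opening: 0.254
grasp_force: 50.0
n 1 shift [ 0.013 -0.111  0.008] turn [ 0.009 -0.029  0.056] total [ 0.4 -3.3  0.2] [ 0.05 -0.14  0.28]
```

View pics/z3.png

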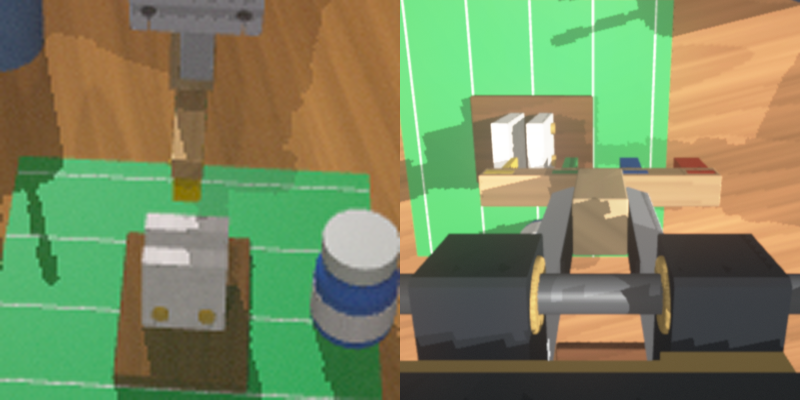

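The side view shows the yellow foot just beyond and above the gap, at px (337,327). The wrist view shows the gauge level in the fingers, with the stand under the yellow end. I'll apply the 3.3 mm shift, lower it to just above the cheeks and check the numbers.

```bash
python3 -m inch '0 -.11 .3 0 0 .05 1;0 0 .4 0 0 0 1;0 0 .2 0 0 0 1;0 0 0 0 0 0 1;0 0 0 0 0 0 1'
python3 - <<'E'
from h import *
from bench import viewer,monitor
o=monitor.get_obs();T=o["eef_rot"];p=o["position"]
foot=p-57*T[:,1]+63*T[:,2]
print("pos",p,"foot exp",foot,"force",o["contact_force"])
for n in("side","wrist"):
    s=viewer.snapshot(n);np.savez(f"pics/{n}4.npz",**s)
    hsv=cv2.cvtColor(s["color"],cv2.COLOR_BGR2HSV)
    e=proj(s,foot);print(n,"exp",e.round(1),"top",proj(s,foot-28*T[:,2]).round(1))
    m=cv2.inRange(hsv,(20,150,60),(32,255,255));k,l,st,c=cv2.connectedComponentsWithStats(m)
    for i in range(1,k):
        if st[i,4]>8 and abs(c[i]-e).max()<60:print(st[i],c[i].round(1))
    u,v=e.astype(int); im=cv2.resize(s["color"][v-50:v+50,u-60:u+60],None,fx=3.3 if n=="side" else 3.3,fy=3.3,interpolation=cv2.INTER_CUBIC)
    print(u-60,v-50); a=im if n=="side" else np.hstack([a,im])
cv2.imwrite("pics/z4.png",a)
E
```

```text
t: 5.85
position: [566.6, -211.9, 142.4]
eef_rot: [[-0.97, 0.245, -0.003], [0.245, 0.97, 0.002], [0.004, 0.001, -1.0]]
contact_force: [-0.2, 0.5, -2.3]
opening: 0.254
grasp_force: 50.0
pos [ 566.55848633 -211.8769982   142.40339352] foot exp [ 552.39304552 -267.03196634   79.35365304] force [-0.18197887  0.53116238 -2.3268246 ]
side exp [336.6 337.4] top [337.  326.9]
[332 332   9   7  61] [336.  334.9]
[326 362   4   4  13] [327.6 363.6]
[341 363   5   4  16] [343.  364.5]
276 287
wrist exp [234.6 258.4] top [223.9 272.1]
174 208
```

View pics/z4.png

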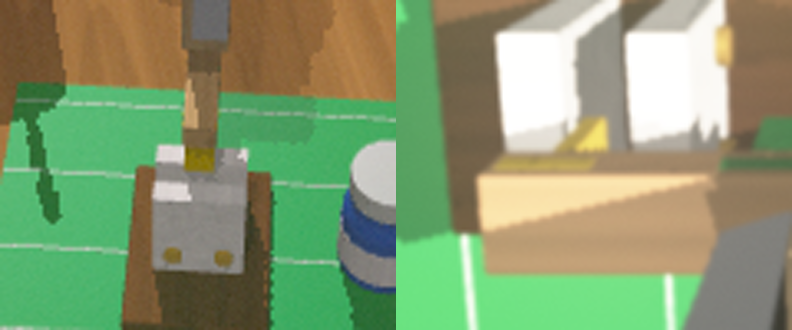

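Side view: the yellow foot is at px (336,337), matching its expected position. Wrist view: the cheeks' top faces begin at crop row 32, with the left cheek at cols 497–573 and the right cheek from col 627. The yellow foot tip is at (605,118).

```bash
python3 - <<'E'
from h import *
s=load("wrist4");G=gaugeR(-14.2,0);f=lambda x,y:(174+(x-396)/3.3,208+y/3.3)
for p in((497,32),(573,32),(627,32),(697,32),(503,140),(571,125),(627,140)):
    X=plane(s,*f(*p),72);print(p,X.round(1),"sy",round(X@G[:,0],1))
for p in((567,150),(590,123),(605,118),(607,150)):
    X=plane(s,*f(*p),79);print("leaf",X.round(1),round(X@G[:,0],1))
h=cv2.cvtColor(s["color"],cv2.COLOR_BGR2GRAY)
for v in (222,230,238):print(h[v,200:270].tolist())
E
```

```text
(497, 32) [ 522.2 -280.2   72. ] sy -143.5
(573, 32) [ 525.9 -265.3   72. ] sy -128.2
(627, 32) [ 528.6 -254.8   72. ] sy -117.3
(697, 32) [ 532.1 -241.1   72. ] sy -103.2
(503, 140) [ 544.  -286.2   72. ] sy -144.0
(571, 125) [ 544.4 -271.6   72. ] sy -129.8
(627, 140) [ 550.2 -261.4   72. ] sy -118.4
leaf [ 547.8 -271.8   79. ] -129.1
leaf [ 543.6 -265.6   79. ] -124.1
leaf [ 543.3 -262.4   79. ] -121.1
leaf [ 549.8 -264.    79. ] -121.1
[100, 102, 102, 111, 187, 251, 255, 255, 255, 255, 255, 255, 255, 255, 255, 255, 255, 255, 255, 255, 255, 255, 254, 252, 250, 250, 249, 244, 206, 158, 146, 146, 146, 145, 144, 146, 148, 145, 145, 144, 144, 139, 128, 188, 251, 255, 255, 255, 255, 255, 255, 255, 255, 255, 255, 255, 255, 255, 255, 255, 255, 254, 252, 250, 249, 250, 249, 249, 249, 247]
[99, 100, 100, 102, 132, 219, 253, 255, 255, 255, 255, 255, 255, 255, 255, 255, 255, 255, 255, 255, 255, 255, 255, 254, 251, 250, 249, 243, 203, 155, 144, 145, 144, 144, 146, 145, 147, 148, 146, 148, 146, 143, 134, 158, 237, 254, 255, 255, 255, 255, 255, 255, 255, 255, 255, 255, 255, 255, 255, 255, 255, 255, 253, 250, 249, 248, 248, 248, 248, 249]
[101, 102, 103, 103, 106, 172, 249, 255, 255, 255, 255, 255, 255, 255, 255, 255, 255, 255, 255, 255, 255, 255, 255, 255, 253, 250, 249, 249, 243, 204, 157, 147, 146, 146, 147, 147, 147, 147, 147, 149, 147, 145, 141, 135, 202, 253, 255, 255, 255, 255, 255, 255, 255, 255, 255, 255, 255, 255, 255, 255, 255, 255, 254, 252, 250, 249, 249, 249, 249, 249]
```

The top edges give a pitch of 38.5 px against an 18.3 px cheek, so the gap is about 14 mm (leaf 3 expected to fit), centred about 1.5 mm further −y. Leaf 1 goes in now, then I'll feel for both walls.

```bash
python3 -m inch '0 -.05 .2 0 0 0 1;0 0 .2 0 0 0 1;0 0 .2 0 0 0 1;0 0 .25 0 0 0 1;0 0 .2 0 0 0 1';python3 -m inch '0 0 0 0 0 0 1;0 .1 0 0 0 0 1;0 .04 0 0 0 0 1;0 0 0 0 0 0 1;0 0 0 0 0 0 1'
```

```text
t: 6.37
position: [566.2, -213.3, 110.4]
eef_rot: [[-0.969, 0.245, -0.003], [0.245, 0.969, 0.002], [0.003, 0.001, -1.0]]
contact_force: [5.1, 25.5, 42.5]
opening: 0.251
grasp_force: 50.0
t: 6.78
position: [567.3, -209.3, 111.3]
eef_rot: [[-0.97, 0.245, -0.002], [0.245, 0.97, 0.001], [0.003, 0.001, -1.0]]
contact_force: [0.1, 0.6, -2.7]
opening: 0.255
grasp_force: 50.0
```

```bash
python3 - <<'E'
from h import *
from bench import viewer
for n,(u,v) in(("side",(337,330)),("wrist",(260,260))):
    s=viewer.snapshot(n);np.savez(f"pics/{n}5.npz",**s)
    w=60 if n=="side" else 110
    im=cv2.resize(s["color"][v-w:v+w,u-w:u+w],(400,400),interpolation=cv2.INTER_CUBIC)
    a=im if n=="side" else np.hstack([a,im])
cv2.imwrite("pics/z5.png",a)
E
```

```text
(no output)
```

View pics/z5.png

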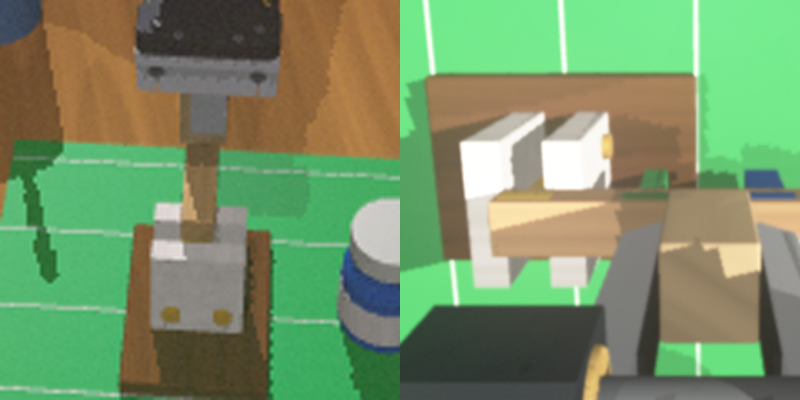

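The yellow leaf is down in the gap with the bar almost on the cheeks, and the force is gone. The 42 N was the bar landing, so home is at TCP z of about 110.5. I'll lift 5 mm and feel for the walls.

```bash
f(){ grep -E 'position|contact'; }; python3 -m inch '0 0 -.17 0 0 0 1;0 .03 0 0 0 0 1;0 0 0 0 0 0 1;0 0 0 0 0 0 1'|f;python3 -m inch '0 .03 0 0 0 0 1;0 0 0 0 0 0 1;0 0 0 0 0 0 1'|f;python3 -m inch '0 .03 0 0 0 0 1;0 0 0 0 0 0 1;0 0 0 0 0 0 1'|f
```

```text
position: [567.6, -208.6, 116.7]
contact_force: [-0.2, -0.4, -1.7]
position: [567.8, -207.7, 116.5]
contact_force: [0.2, -0.1, -2.3]
position: [567.8, -207.5, 116.4]
contact_force: [-1.3, -5.7, -2.9]
```

```bash
f(){ grep -E 'position|contact'; }; python3 -m inch '0 -.3 0 0 0 0 1;0 0 0 0 0 0 1;0 0 0 0 0 0 1'|f;python3 -m inch '0 -.03 0 0 0 0 1;0 0 0 0 0 0 1;0 0 0 0 0 0 1'|f;python3 -m inch '0 -.03 0 0 0 0 1;0 0 0 0 0 0 1;0 0 0 0 0 0 1'|f
```

```text
position: [565.7, -216.0, 116.6]
contact_force: [-0.6, 0.6, -2.0]
position: [565.6, -216.3, 116.6]
contact_force: [-0.1, 0.0, -1.8]
position: [565.4, -217.3, 116.6]
contact_force: [0.5, 0.7, -1.7]
```

```bash
f(){ grep -E 'position|contact'; }; python3 -m inch '0 -.03 0 0 0 0 1;0 0 0 0 0 0 1;0 0 0 0 0 0 1'|f;python3 -m inch '0 -.03 0 0 0 0 1;0 0 0 0 0 0 1;0 0 0 0 0 0 1'|f
```

```text
position: [565.4, -217.5, 116.7]
contact_force: [0.4, 5.1, 0.1]
position: [565.4, -217.6, 116.8]
contact_force: [2.1, 9.1, 2.0]
```

Contact comes at stand-y −61.9 and −72.15, so there is 10.3 mm of play. That makes the gap 14 mm, with leaf 1's centre at −67.0. Next I'll re-centre, lift out and move over to leaf 2.

```bash
f(){ grep -E 'position|contact'; }; python3 -m inch '0 .225 0 0 0 0 1;0 0 -.3 0 0 0 1;0 0 -.8 0 0 0 1;0 -.63 0 0 0 0 1;0 -.64 0 0 0 0 1'|f;python3 -m inch '0 0 0 0 0 0 1;0 0 0 0 0 0 1;0 0 0 0 0 0 1'|f
cat > w.py <<'E'
from h import *
from bench import monitor
o=monitor.get_obs();p=o["position"];a=np.radians(-14.2);G=gaugeR(-14.2,0)
print("sy %.2f sx %.2f z %.2f F %s M %s"%(p@G[:,0],-p@G[:,1],p[2],o["contact_force"].round(1),o["moment"].round(2)))
print("turn",(Ro.from_matrix(o["eef_rot"].T@toolR(G)).as_rotvec(degrees=True)/5).round(3))
E
python3 w.py
```

```text
position: [558.0, -249.7, 151.8]
contact_force: [0.0, -0.7, -2.1]
position: [557.4, -249.3, 149.8]
contact_force: [0.7, -0.2, -1.9]
sy -104.94 sx 601.47 z 149.77 F [ 0.7 -0.2 -1.9] M [-0.03  0.05 -0.02]
turn [ 0.007 -0.029  0.   ]
```

```bash
python3 -m inch '0 0 .25 0 0 0 1;0 0 .25 0 0 0 1;0 0 .25 0 0 0 1;0 0 .25 0 0 0 1;0 0 .2 0 0 0 1'|grep cont;python3 -m inch '0 0 .03 0 0 0 1;0 0 0 0 0 0 1;0 0 0 0 0 0 1'|grep cont; python3 w.py
```

```text
contact_force: [-0.8, 0.7, -2.9]
contact_force: [0.4, -0.3, -1.3]
sy -105.15 sx 601.52 z 112.81 F [ 0.4 -0.3 -1.3] M [ 0.02 -0.03  0.01]
turn [ 0.007 -0.026  0.003]
```

Leaf 2 went in about 26 mm without touching. I'll lift it out and move to leaf 3 (target sy −143.0).

```bash
f(){ grep -E 'position|contact'; }; python3 -m inch '0 0 -.4 0 0 0 1;0 0 -.85 0 0 0 1;0 -.63 0 0 0 0 1;0 -.63 0 0 0 0 1;0 0 0 0 0 0 1'|f;python3 -m inch '0 0 0 0 0 0 1;0 0 0 0 0 0 1;0 0 0 0 0 0 1'|f; python3 w.py
```

```text
position: [547.6, -288.8, 151.9]
contact_force: [0.0, 0.1, -2.0]
position: [548.3, -285.5, 150.5]
contact_force: [0.2, -0.5, -1.9]
sy -142.33 sx 601.57 z 150.48 F [ 0.2 -0.5 -1.9] M [ 0.04  0.07 -0.01]
turn [ 0.008 -0.027  0.009]
```

```bash
python3 -m inch '0 -.023 .2 0 0 0 1;0 0 .1 0 0 0 1;0 0 .1 0 0 0 1;0 0 .1 0 0 0 1;0 0 0 0 0 0 1';python3 w.py
```

```text
t: 11.38
position: [547.6, -286.5, 134.2]
eef_rot: [[-0.97, 0.245, -0.003], [0.245, 0.97, 0.002], [0.004, 0.001, -1.0]]
contact_force: [-0.1, 0.3, -1.9]
opening: 0.252
grasp_force: 50.0
sy -143.43 sx 601.17 z 134.17 F [-0.1  0.3 -1.9] M [ 0.01  0.03 -0.  ]
turn [ 0.012 -0.043  0.004]
```

```bash
python3 -m inch '0 0 .17 0 0 0 1;0 0 .17 0 0 0 1;0 0 .17 0 0 0 1;0 0 .17 0 0 0 1;0 0 0 0 0 0 1'|grep cont;python3 -m inch '0 0 .04 0 0 0 1;0 0 0 0 0 0 1;0 0 0 0 0 0 1'|grep cont; python3 w.py
```

```text
contact_force: [-0.2, 0.9, -2.7]
contact_force: [0.1, 0.5, -1.7]
sy -143.64 sx 601.49 z 113.70 F [ 0.1  0.5 -1.7] M [-0.01 -0.05 -0.02]
turn [ 0.007 -0.026  0.003]
```

```bash
f(){ grep -E 'position|contact'; }; python3 -m inch '0 0 -.4 0 0 0 1;0 0 -.8 0 0 0 1;0 -.62 0 0 0 0 1;0 -.62 0 0 0 0 1;0 0 0 0 0 0 1'|f;python3 -m inch '0 0 0 0 0 0 1;0 0 0 0 0 0 1;0 0 0 0 0 0 1'|f; python3 w.py
```

```text
position: [538.2, -325.4, 151.1]
contact_force: [-1.0, -0.5, -1.7]
position: [539.0, -322.2, 149.8]
contact_force: [-0.0, -0.2, -1.8]
sy -180.16 sx 601.56 z 149.76 F [-0.  -0.2 -1.8] M [-0.   -0.01  0.03]
turn [ 0.009 -0.028  0.009]
```

```bash
f(){ grep -E 'position|contact'; };python3 -m inch '0 -.028 .2 0 0 0 1;0 0 .1 0 0 0 1;0 0 0 0 0 0 1;0 0 0 0 0 0 1'|f; python3 -m inch '0 0 .04 0 0 0 1;0 0 0 0 0 0 1;0 0 0 0 0 0 1'|f;python3 -m inch '0 0 .04 0 0 0 1;0 0 0 0 0 0 1;0 0 0 0 0 0 1'|f;python3 -m inch '0 0 .04 0 0 0 1;0 0 0 0 0 0 1;0 0 0 0 0 0 1'|f;python3 w.py
```

```text
position: [538.5, -323.4, 140.0]
contact_force: [0.3, 0.2, -1.6]
position: [538.5, -323.7, 139.3]
contact_force: [1.0, 0.3, -2.0]
position: [538.7, -323.8, 138.8]
contact_force: [-1.0, 0.1, 4.3]
position: [538.9, -324.0, 138.4]
contact_force: [-2.7, 0.1, 11.2]
sy -181.96 sx 601.90 z 138.40 F [-2.7  0.1 11.2] M [0.64 0.62 0.16]
turn [-0.001 -0.006  0.002]
```

Leaf 4 binds on the cheeks at z 138.9 under about 13 N, so leaf 3 is the answer. I'm taking it back to the gap.

```bash
f(){ grep -E 'position|contact'; }; python3 -m inch '0 0 -.4 0 0 0 1;0 .63 0 0 0 0 1;0 .63 0 0 0 0 1;0 0 0 0 0 0 1;0 0 0 0 0 0 1'|f;python3 -m inch '0 0 0 0 0 0 1;0 0 0 0 0 0 1;0 0 0 0 0 0 1'|f; python3 w.py
```

```text
position: [548.1, -286.5, 149.3]
contact_force: [-0.5, 0.7, -2.9]
position: [547.6, -287.6, 148.9]
contact_force: [0.5, -0.6, -1.8]
sy -144.52 sx 601.43 z 148.86 F [ 0.5 -0.6 -1.8] M [0.01 0.   0.06]
turn [ 0.007 -0.031 -0.005]
```

```bash
python3 -m inch '0 .046 .2 0 0 0 1;0 0 .13 0 0 0 1;0 0 .13 0 0 0 1;0 0 0 0 0 0 1;0 0 0 0 0 0 1'|grep cont;python3 w.py
```

```text
contact_force: [-0.8, 0.3, -1.0]
sy -142.51 sx 601.31 z 134.70 F [-0.8  0.3 -1. ] M [ 0.01 -0.01 -0.03]
turn [ 0.01  -0.037  0.002]
```

```bash
f(){ grep -E 'contact'; };python3 -m inch '0 -.01 .17 0 0 0 1;0 0 .17 0 0 0 1;0 0 .17 0 0 0 1;0 0 .17 0 0 0 1;0 0 .05 0 0 0 1'|f;python3 -m inch '0 0 .03 0 0 0 1;0 0 0 0 0 0 1;0 0 0 0 0 0 1'|f; python3 w.py;python3 -m inch '0 0 .03 0 0 0 1;0 0 0 0 0 0 1;0 0 0 0 0 0 1'|f;python3 -m inch '0 0 .03 0 0 0 1;0 0 0 0 0 0 1;0 0 0 0 0 0 1'|f; python3 w.py
```

```text
contact_force: [-0.5, 0.8, -2.2]
contact_force: [-0.8, 0.1, -1.8]
sy -142.79 sx 601.50 z 112.46 F [-0.8  0.1 -1.8] M [-0.06  0.02  0.02]
turn [ 0.007 -0.026  0.003]
contact_force: [-0.3, 0.3, -2.0]
contact_force: [-1.1, -0.1, 0.6]
sy -142.82 sx 601.53 z 110.77 F [-1.1 -0.1  0.6] M [ 0.06  0.   -0.  ]
turn [ 0.006 -0.024  0.003]
```

```bash
f(){ grep -E 'contact|grasp|opening'; };python3 -m inch '0 0 .04 0 0 0 1;0 0 0 0 0 0 1;0 0 0 0 0 0 1'|f;python3 w.py; python3 -m inch '0 0 0 0 0 0 0.3;0 0 0 0 0 0 0.3;0 0 0 0 0 0 0.3;0 0 0 0 0 0 0.3;0 0 0 0 0 0 0'|f;python3 -m inch '0 0 0 0 0 0 0;0 0 0 0 0 0 0;0 0 0 0 0 0 0'|f;python3 w.py
```

```text
contact_force: [-3.4, 1.5, 11.4]
opening: 0.25
grasp_force: 50.0
sy -142.86 sx 601.64 z 110.71 F [-3.4  1.5 11.4] M [0.65 0.88 0.05]
turn [ 0.004 -0.016  0.002]
contact_force: [0.1, -1.1, 0.5]
opening: 0.393
grasp_force: 0.0
contact_force: [-0.1, -0.2, 0.0]
opening: 0.498
grasp_force: 0.0
sy -142.76 sx 601.41 z 109.27 F [-0.1 -0.2  0. ] M [ 0.02 -0.    0.02]
turn [ 0.008 -0.029  0.003]
```

Released. I'll retract straight up and take a final look.

```bash
python3 -m inch '0 0 -.4 0 0 0 0;0 0 -.7 0 0 0 0;0 0 -.9 0 0 0 0;0 0 -.9 0 0 0 0;0 0 -.9 0 0 0 0'|grep cont;python3 -m inch '0 0 -.5 0 0 0 0;0 0 0 0 0 0 0;0 0 0 0 0 0 0'
python3 - <<'E'
from h import *
from bench import viewer
for n,(u,v,w,h) in(("side",(330,310,110,110)),("wrist",(300,240,220,220))):
    s=viewer.snapshot(n)
    im=cv2.resize(s["color"][v-h:v+h,u-w:u+w],(400,400),interpolation=cv2.INTER_CUBIC)
    a=im if n=="side" else np.hstack([a,im])
cv2.imwrite("pics/z6.png",a)
E
```

```text
contact_force: [-1.2, -0.2, -0.3]
t: 17.63
position: [548.4, -286.1, 239.1]
eef_rot: [[-0.97, 0.245, -0.001], [0.245, 0.97, 0.0], [0.001, 0.0, -1.0]]
contact_force: [0.1, 0.0, -0.8]
opening: 0.502
grasp_force: 0.0
```

View pics/z6.png

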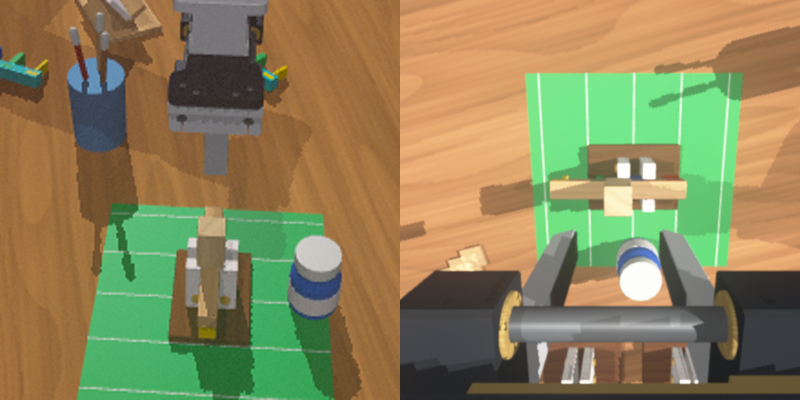

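The gauge stands upright with its bar on the cheeks and the blue leaf in the gap. The jar and pot are undisturbed and the gripper is clear, so I'm handing in.

```bash
python3 -c "
from bench import r
print(r.job_done())"
```

```text
the job is handed in; nothing more can be done
None
```

The blue 12 mm leaf fits: the yellow, green and blue leaves went in and the red one bound at about 13 N, so I left the gauge standing with the blue leaf fully home in the 14 mm gap, handed in at about 18 s (yellow's first push peaked near 50 N at the wrist as its bar landed).

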